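Set a specimen bar square under the probe of a texture tester

TASK

Get the texture tester ready: first feel the probe spindle's end float by pressing its knob fully down to the lower stop and then pulling it fully up to the upper stop, and leave it up. Then, reaching in under the clear guard from the sides, tap the skewed specimen bar gently, alternately on its opposite long sides, using the fingertips and beginning on its left side (seen from the robot) at the column end, then on its right at the end nearer the robot, until it lies centred on the platen's cross and square to it (do not squeeze or lift it), and take the tool away from it. Last, press the spindle fully down again, leaving the bar in place and the other things on the bench alone.

Things in the scene. Friction and masses are not known exactly. Their poses are not given: they have to be found in the camera images.
- mark (a point): Centre of the cross engraved in the tester's flat dark steel platen (170 x 170 mm, top 45 mm above the bench); the point lies on the platen's top. Its x axis runs along the engraved line that the specimen must follow, away from the robot towards the tester's column; y to the left, z up. Corner ticks show the bar's outline. The tester's foot, 30 mm high, reaches x -115..+185, y -100..+100 mm from here.
- head_under (a point): Underside of the clear plastic guard plate, straight above the mark, 90 mm above the platen; same axes as the mark. The plate, 6 mm thick, covers x -74..+120, y -46..+46 mm from here; on it is the white head arm, x -30..+170, y -22..+22, its top 60 mm above here (bush 24 mm across, 10 mm more). Column: x +112..+170, y -30..+30. Below is room only for a tool leaning in, about 45 degrees, from a side.
- bar_center (a point): Specimen bar: loose aluminium trough filled flush with white wax, a solid block 130 x 50 x 30 mm, 0.26 to 0.5 kg, lying skewed on the platen under the guard. The point is its centre, 15 mm above the platen; x along its length, y across its width to its left side, z up; it starts with its far (column) end too far left. It slides with friction and swivels when pushed near one end: pushed 45 mm from its middle, the other end hardly moves.
- bar: The same specimen bar; this origin is the centre of its underside, same axes.
- spindle (a joint): Probe spindle: vertical steel shaft through the head straight above the mark. Value: its height above the lower stop in m, 0 at the lower stop, 0.030 at the upper stop. It stays where it is left (friction about 5 N, weight 1.5 N). At the lower stop its probe, 18 mm across, ends 36 mm above the platen, 6 mm clear of the bar.
- knob_center (a point): Centre of the black round knob on top of the spindle: upright cylinder 36 mm across, 24 mm high, its top 12 mm above this point. It moves with the spindle: 186 mm above the platen at the lower stop (24 mm free between knob and the arm's top), 216 mm at the upper stop.
- amber: Bystander, leave alone: small amber glass bottle, 48 mm across, 85 mm tall, blue cap; origin at the centre of its underside.
- beaker: Bystander, leave alone: glass beaker, 64 mm across, 75 mm tall; origin at the centre of its underside.
- spare: Bystander, leave alone: loose steel ring, 48 mm across, 14 mm tall; origin at the centre of its underside.
- dish: Bystander, leave alone: pale shallow dish, 84 mm across, 14 mm tall; origin at the centre of its underside.
- spat: Bystander, leave alone: steel spatula lying on the bench, 180 mm long; origin on its underside.
- sample2: Bystander, leave alone: a second filled trough like the specimen bar (130 x 50 x 30 mm), lying on the bench to the side, not used; origin at the centre of its underside.
- jar: Bystander, leave alone: white plastic jar, 60 mm across, 70 mm tall; origin at the centre of its underside.
Things that resemble listed ones, but are neither listed nor needed, are in the scene too. What is shaped like the bar but purple or red is not meant.

How it is judged:
By the outcome, as a careful person would: the job done as asked, in the order asked, and still so for the second after the job is handed in, with the robot touching nothing.
It also fails if it takes over 72 s, if anything falls off the work surface, if the arm or the gripper's body presses on something with over 40 N, if the wrist force passes 120 N, or if a joint passes its speed limit or range.

ROBOT

A 6-joint arm with a two-finger parallel gripper is mounted at the origin on the work surface. World frame = base frame: x ahead of the robot, y to its left, z up, the work surface at z = 0. Lengths are in mm, angles in rad, forces in N, time in s.
With the tool pointing down it reaches from about 350 to 975 mm from the base axis. Payload 17.4 kg.
Tool frame: the origin (TCP) lies at the very end of the fingers, on their centre line; the grasp point (between the pads) lies ctrl.tcp_to_grasp behind it (ctrl.tcp_to_grasp is the distance from the TCP to the grasp point, in mm); z points along the fingers, y is the line along which they close (so a half turn about z gives the same grasp; the last joint's range is limited). The gripper opens to 85 mm and grips with 20 to 120 N. Pads are 22 mm wide; open, the fingers measure 114 mm over their backs; the gripper's body (76 mm by 85 mm) begins 54 mm behind the grasp point. The pads swing forward as they close: fully open they stand 13 mm farther back than shut.
Start: joints at [1.237, 0.116, 1.442, -0, 1.584, -0.038], TCP at [196.774, 645.688, 231.303] pointing down, gripper open.
Joint ranges: [-2.83, 2.83], [-0.83, 2.19], [0.07, 2.5], [-1.14, 4.28], [0.01, 3], [-2.97, 2.97]. Speed limits (rad/s): [1.89, 1.89, 2.22, 3.14, 3.14, 3.14].

INTERFACE

Orientations are given as a rotation vector (axis times angle).
In Python, from bench import status, imaging, job, ctrl gives the robot as it stands.
- The arm moves only by the shell command python3 -m inch 'ROWS' [FORCE]. ROWS is JSON, a list of rows, each a list of 3 entries, a list of its own where there are three numbers: the opening, from 0 (shut) to 1 (fully open), then the shift along the tool's x, y, z in mm, then the turn about the tool's z in rad. In form: [[jaw, [tx, ty, tz], turn], ...]. A call has 1 to 12 rows; each row shifts and turns the commanded pose from where the row before left it, along the tool's axes as they then stand; what a row does not reach is not made up. A row lasts 1/12 s, in which the tool goes at most 41.7 mm and 7.16 degrees, less where a joint would pass 70% of its speed; a pose out of reach is approached as far as the arm can. A call with a gripper value outside its range is refused whole. The fingers move at their own pace and stop on an object; FORCE is the grip in N (left out, the last holds). Time passes only in rows, so rows that do not move let the fingers close. It gives the time, the measured TCP pose, the force, the opening and the grip force at its end, in the units of the state.
- status.observe(): the state, without advancing time (a new reading comes with each control period).
- imaging.read_camera(name): name is "scene" or "top" or "wrist"; returns a dict with "color" (480x640x3 uint8, blue, green, red), "z_map" (480x640 float32, mm along the optical axis (not along the pixel's ray), 0 where there is no reading), "camera_matrix" (3x3 intrinsics, pixels), "k1" (the pictures are not rectified: a ray, as slopes to the right and down, at radius r is drawn at 1 + k1 r^2 times it, then the intrinsics apply), "pose" (4x4, takes a point from camera to world coordinates). Camera axes: x right, y down, z forward; pixel columns grow to the right and rows downward; lengths in mm; the calibration is good to about 2 mm. A picture is of the moment at which its call begins.
- job.finish_job(): hands the job in; it is judged then, once.
The state is a dict: "time_s": time; "joint_pos": joint angles; "dq": joint speeds; "joint_efforts": joint torques, N m; "tool_pos": TCP position; "tool_rot": TCP orientation; "contact_force": force on the tool from outside, world axes, zero at the start; "ft_torque": the same for the moment, N m; "grip_width": opening from 0.0 (shut) to 1.0 (fully open); "gripper_force": force on a finger pad.
Only numpy, scipy, OpenCV 4.12 (cv2) and the standard library are available. Lean on these libraries where they do the work, as an engineer would, in place of code of your own. Each camera call takes 0.05 s, during which the arm holds its last target. There are 200 camera calls.

## Working session

There is one attempt and no reset: what is moved stays moved. The work goes in short steps, Python scripts to look and compute and a shell command to move; the robot and the scene stay as the last step left them, time stands still between calls to the robot, and variables do not carry over. Pictures are saved under pics/ and viewed, at most 10 in all, crops included, and the job is handed in when it is done.

```bash
ls; mkdir -p pics
python3 - <<'E'
from bench import status, imaging, job, ctrl
import cv2,numpy as np
print(ctrl.tcp_to_grasp, status.observe())
ims=[]
for n in("scene","top"):
    d=imaging.read_camera(n); np.savez(f"pics/{n}0.npz",**d); cv2.imwrite(f"pics/{n}0.png",d["color"])
    print(n,d["camera_matrix"],d["k1"],np.round(d["pose"],3))
E
```

```text
pics
18.700000000000003 {'time_s': 0.0, 'joint_pos': array([ 1.23721559e+00,  1.16518342e-01,  1.44228722e+00,  1.13642963e-05,
        1.58402080e+00, -3.78113305e-02]), 'dq': array([-0.00140901, -0.00146352, -0.0002727 ,  0.00028141, -0.00170074,
        0.00047807]), 'joint_efforts': array([ 1.97000918e-03, -7.31995940e+01, -6.32489705e+01,  7.21787183e-05,
        6.32516399e-03,  2.94737640e-05]), 'tool_pos': array([196.69293936, 645.49585607, 230.52673077]), 'tool_rot': array([-4.62866401e-01, -3.10706520e+00,  1.90114649e-03]), 'contact_force': array([-0.15575423,  0.77890854,  0.24022075]), 'ft_torque': array([-0.01193075, -0.0114628 , -0.00747888]), 'gripper_force': 0.0, 'grip_width': 0.9942103654857143}
scene [[477.04117919   0.         323.27663012]
 [  0.         477.04117919 241.51871616]
 [  0.           0.           1.        ]] -0.023530683303469004 [[-7.06000e-01  3.72000e-01 -6.02000e-01  1.18795e+03]
 [ 7.08000e-01  3.78000e-01 -5.97000e-01  7.02652e+02]
 [ 6.00000e-03 -8.48000e-01 -5.30000e-01  7.40849e+02]
 [ 0.00000e+00  0.00000e+00  0.00000e+00  1.00000e+00]]
top [[529.3307924    0.         319.32963336]
 [  0.         529.3307924  233.08188872]
 [  0.           0.           1.        ]] -0.005277736064482524 [[ 1.200000e-02 -9.870000e-01  1.610000e-01  3.511590e+02]
 [-1.000000e+00 -8.000000e-03  2.300000e-02  3.612200e+01]
 [-2.100000e-02 -1.610000e-01 -9.870000e-01  1.216378e+03]
 [ 0.000000e+00  0.000000e+00  0.000000e+00  1.000000e+00]]
```

View pics/scene0.png

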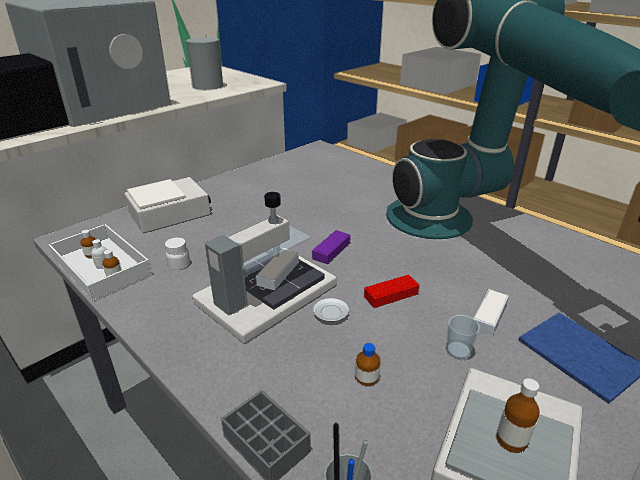

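View pics/top0.png

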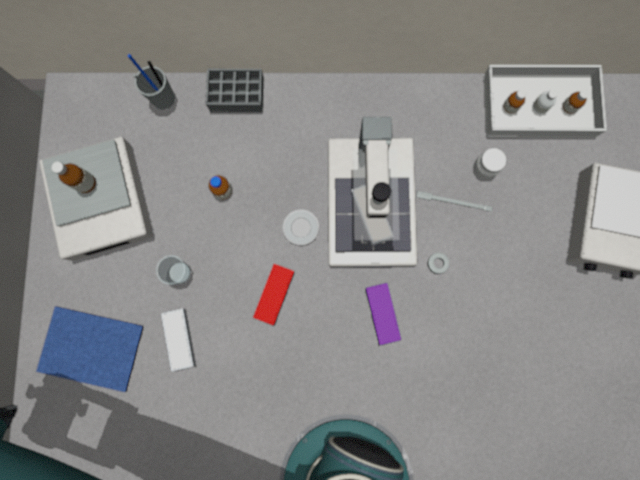

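The scene view shows the tester with the column away from the robot: knob at about (272,200), bar at (280,265). The top view shows the platen at about (335..411, 177..252), the cross near (373,215), the knob at (381,191) and the bar skewed under the guard.

```bash
cat > h.py <<'E'
import numpy as np,cv2
from scipy.spatial.transform import Rotation as R
def load(n): return dict(np.load(f"pics/{n}.npz"))
def ray(d,uv):
    K=d["camera_matrix"];k=float(d["k1"]);uv=np.atleast_2d(np.float64(uv))
    p=cv2.undistortPoints(uv.reshape(-1,1,2),K,np.array([k,0,0,0.])).reshape(-1,2)
    v=np.c_[p,np.ones(len(p))]@d["pose"][:3,:3].T
    return d["pose"][:3,3],v
def plane(d,uv,z):
    o,v=ray(d,uv); return o+v*((z-o[2])/v[:,2])[:,None]
def tri(ds,uvs):
    A=np.zeros((3,3));b=np.zeros(3)
    for d,uv in zip(ds,uvs):
        o,v=ray(d,uv);v=v[0]/np.linalg.norm(v);P=np.eye(3)-np.outer(v,v);A+=P;b+=P@o
    x=np.linalg.solve(A,b)
    return x
def proj(d,X):
    T=np.linalg.inv(d["pose"]);X=np.atleast_2d(X)
    return cv2.projectPoints(X,cv2.Rodrigues(T[:3,:3])[0],T[:3,3],d["camera_matrix"],np.array([float(d["k1"]),0,0,0.]))[0].reshape(-1,2)
def blob(m,x0,y0,x1,y1):
    q=np.zeros_like(m);q[y0:y1,x0:x1]=m[y0:y1,x0:x1]
    n,l,s,c=cv2.connectedComponentsWithStats(q.astype(np.uint8));i=1+np.argmax(s[1:,4]);return l==i,s[i],c[i]
E
python3 - <<'E'
from h import *
t=load("top0");s=load("scene0")
a=cv2.resize(t["color"][110:275,320:425],None,fx=3.6,fy=3.6,interpolation=cv2.INTER_CUBIC)
b=cv2.resize(s["color"][185:340,190:345],None,fx=2.7,fy=2.7,interpolation=cv2.INTER_CUBIC)
m=np.zeros((600,800,3),np.uint8);m[:a.shape[0],:a.shape[1]]=a;m[:b.shape[0],380:380+b.shape[1]]=b
cv2.imwrite("pics/m1.png",m)
tv=t["color"].max(2);sv=s["color"].max(2)
mk,st,c=blob(tv<45,365,175,400,212);print("top knob",st,c)
mk2,st2,c2=blob(sv<45,255,185,290,215);print("scene knob",st2,c2)
print("tri",tri([t,s],[c,c2]))
# knob depth
print("z top knob",np.median(t["z_map"][mk]),np.median(s["z_map"][mk2]))
# foot bright outline
g=(t["color"].min(2)>150)
mk,st,c=blob(g,322,110,425,275);cn=max(cv2.findContours(mk.astype(np.uint8),0,1)[0],key=cv2.contourArea)
r=cv2.minAreaRect(cn);print("foot",r,plane(t,cv2.boxPoints(r),30).round(1))
d=(tv<85);mk,st,c=blob(d,328,170,420,256);cn=max(cv2.findContours(mk.astype(np.uint8),0,1)[0],key=cv2.contourArea)
r=cv2.minAreaRect(cn);B=plane(t,cv2.boxPoints(r),45);print("platen",r,B.round(1),B.mean(0),np.linalg.norm(np.diff(B,axis=0),axis=1))
E
```

```text
top knob [373 193  14   9  40] [378.475 198.3  ]
scene knob [265 192  15  16 212] [272.01415094 199.43396226]
tri [580.2695319  -55.3986941  247.02750073]
z top knob 976.4157 1062.1702
foot ((373.0, 192.0), (102.0, 164.0), 0.0) [[ 451.4   56.7   30. ]
 [ 838.9   61.    30. ]
 [ 839.7 -178.9   30. ]
 [ 453.7 -171.2   30. ]]
platen ((372.0, 233.0), (34.0, 42.0), 90.0) [[ 581.5   -7.4   45. ]
 [ 582.2 -101.7   45. ]
 [ 505.2 -100.9   45. ]
 [ 504.3   -7.6   45. ]] [543.28566693 -54.42518679  45.        ] [94.32052414 77.05367289 93.34128721]
```

View pics/m1.png

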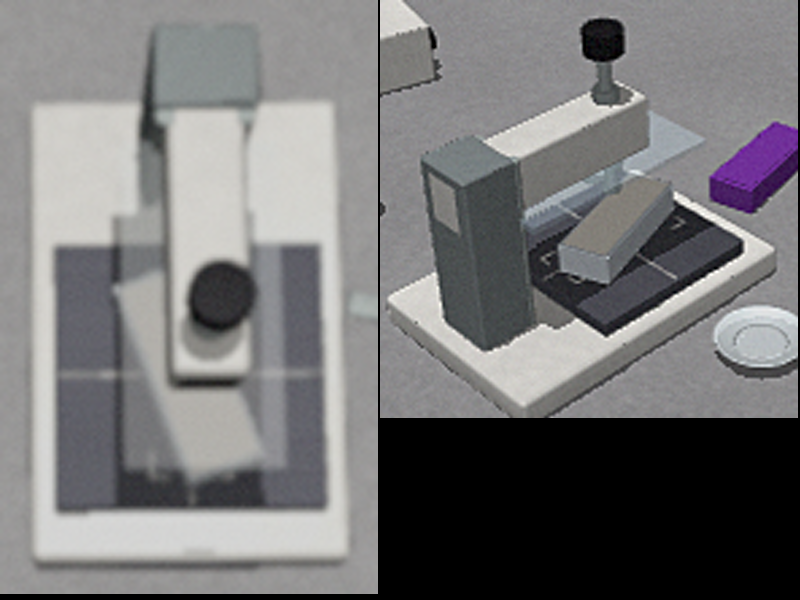

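The close-up shows platen corners at about (54,246), (325,246), (56,512), (328,510) and the cross line at row 375. The bar is skewed with its far end to the left and seen through the guard. The knob is raised, with shaft showing.

```bash
cat > bar.py <<'E'
from h import *
def cloud(d,box):
    x0,y0,x1,y1=box;u,v=np.meshgrid(np.arange(x0,x1),np.arange(y0,y1));uv=np.c_[u.ravel(),v.ravel()]
    z=d["z_map"][y0:y1,x0:x1].ravel();K=d["camera_matrix"]
    p=cv2.undistortPoints(uv.reshape(-1,1,2).astype(float),K,np.array([float(d["k1"]),0,0,0.])).reshape(-1,2)
    P=np.c_[p*z[:,None],z]@d["pose"][:3,:3].T+d["pose"][:3,3]
    return P[z>0],uv[z>0]
E
python3 - <<'E'
from bar import *
t=load("top0");s=load("scene0");g=t["color"].mean(2)
def cross(prof,th):
    i=np.where(np.diff(np.sign(prof-th))!=0)[0][0];return i+(th-prof[i])/(prof[i+1]-prof[i])
L=[];
def fit(pts): 
    vx,vy,x,y=cv2.fitLine(np.float32(pts),cv2.DIST_HUBER,0,.01,.01).ravel();return np.cross([x,y,1],[x+vx,y+vy,1])
th=130
lf=fit([(331+cross(g[r,331:345],th),r) for r in range(184,246)])
rt=fit([(403+cross(g[r,403:416],th),r) for r in range(184,246)])
tp=fit([(c,170+cross(g[170:190,c],th)) for c in list(range(338,348))+list(range(399,408))])
bt=fit([(c,240+cross(g[240:262,c],th)) for c in list(range(338,350))+list(range(399,408))])
C=[]
for a,b in((tp,lf),(tp,rt),(bt,rt),(bt,lf)):
    q=np.cross(a,b);C.append(q[:2]/q[2])
B=plane(t,C,45);print(np.round(C,2),B.round(1),B.mean(0),np.linalg.norm(B-np.roll(B,1,0),axis=1).round(1))
f=(B[0]+B[1]-B[2]-B[3]);l=B[0]+B[3]-B[1]-B[2];print("yaw",np.arctan2(f[1],f[0]),np.arctan2(-l[0],l[1]))
m=B.mean(0)
for n,d,box in(("scene",s,(195,185,345,340)),("top",t,(322,110,420,275))):
    P,uv=cloud(d,box);Q=P-m
    h=np.histogram(P[:,2],np.arange(20,270,5));print(n,[(int(b),int(c)) for c,b in zip(*h) if c>15])
    k=(abs(P[:,2]-75)<4)&(abs(Q[:,0])<90)&(abs(Q[:,1])<60)
    if k.sum()>30: r=cv2.minAreaRect(P[k,:2].astype(np.float32));print("bar",k.sum(),r)
    k=(P[:,2]>200)&(np.hypot(Q[:,0],Q[:,1])<60);print("knob",k.sum(),P[k].max(0),P[k].min(0),np.median(P[k],0))
    k=(abs(P[:,2]-45)<3)&(abs(Q[:,0])<100)&(abs(Q[:,1])<100);print("plat",k.sum(),P[k].min(0),P[k].max(0),np.median(P[k],0))
E
```

```text
[[335.29 178.33]
 [407.87 177.8 ]
 [410.14 250.98]
 [335.33 251.86]] [[ 668.7   28.5   45. ]
 [ 671.  -136.4   45. ]
 [ 503.3 -138.9   45. ]
 [ 499.8   27.3   45. ]] [585.68757691 -54.87720708  45.        ] [168.9 165.  167.7 166.2]
yaw 0.011236748920335689 0.01739388078304334
scene [(20, 330), (25, 1340), (30, 1384), (35, 216), (40, 790), (45, 935), (50, 157), (55, 150), (60, 154), (65, 158), (70, 358), (75, 495), (80, 60), (85, 67), (90, 61), (95, 60), (100, 64), (105, 61), (110, 62), (115, 70), (120, 62), (125, 64), (130, 78), (135, 244), (140, 678), (145, 158), (150, 166), (155, 149), (160, 165), (165, 150), (170, 166), (175, 151), (180, 170), (185, 165), (190, 365), (195, 538), (200, 229), (205, 26), (240, 29), (245, 35), (250, 29), (255, 33), (260, 100)]
bar 616 ((584.4374389648438, -51.60897445678711), (133.8037109375, 50.885440826416016), 21.19761085510254)
knob 325 [606.33692957 -35.32240911 265.84256852] [569.34390865 -72.23392094 200.20194612] [592.17410551 -48.26352843 250.56134512]
plat 1435 [ 499.72820034 -123.21398282   42.03540729] [673.87632848  32.78548052  47.98663337] [601.65826381  -8.40524873  45.20041621]
top [(20, 249), (25, 2195), (30, 1419), (35, 98), (40, 1580), (45, 1067), (50, 20), (70, 25), (130, 16), (135, 915), (140, 1435), (145, 52), (150, 21), (155, 39), (160, 28), (165, 31), (170, 29), (175, 27), (180, 34), (185, 68), (190, 806), (195, 926), (200, 281), (255, 33), (260, 250)]
knob 346 [629.6034423  -37.61914642 267.11611647] [568.55896577 -73.19917937 200.0695293 ] [583.98598028 -54.52343928 261.67467475]
plat 2166 [ 501.80587524 -141.1809891    42.00037751] [671.0714762   29.19725339  47.99110783] [567.50592413 -11.93367131  44.66070535]
```

Two views agree: the mark is at about (586,-55,45) with yaw about 0.014. The bar centre is at (584.4,-51.6) with yaw 21.2°. The knob top is at z 262, so the spindle value is about 19 mm. The rows have no tilt, so I'll check the interface help first.

```bash
python3 -m inch '[[0,[0,0,-27],-0.0983],[0,[0,0,-27],-0.0983],[0,[0,0,-27],-0.0983],[0,[-18.6,-33.3,0],0],[0,[-18.6,-33.3,0],0],[0,[-18.6,-33.3,0],0],[0,[-18.6,-33.3,0],0],[0,[-18.6,-33.3,0],0],[0,[-18.6,-33.3,0],0],[0,[-18.6,-33.3,0],0],[0,[-18.6,-33.3,0],0],[0,[-18.6,-33.3,0],0]]' 40
python3 -m inch '[[0,[-18.6,-33.3,0],0],[0,[-18.6,-33.3,0],0],[0,[-18.6,-33.3,0],0],[0,[-18.6,-33.3,0],0],[0,[-18.6,-33.3,0],0],[0,[-18.6,-33.3,0],0],[0,[-18.6,-33.3,0],0],[0,[-18.6,-33.3,0],0],[0,[-18.6,-33.3,0],0],[0,[-18.6,-33.3,0],0],[0,[-18.6,-33.3,0],0]]'
```

```text
time_s: 1.1
tool_pos: [364.2, 344.1, 312.1]
tool_rot: [-0.001, -3.142, 0.0]
contact_force: [0.3, -0.1, -0.5]
grip_width: 0.0
gripper_force: 0.0
time_s: 2.02
tool_pos: [568.7, -22.6, 312.1]
tool_rot: [-0.002, -3.141, -0.0]
contact_force: [0.3, 0.5, 0.2]
grip_width: 0.002
gripper_force: 0.0
```

```bash
python3 -m inch '[[0,[-18.3,-32,0],0],[0,[0,0,20],0],[0,[0,0,20],0],[0,[0,0,4],0],[0,[0,0,4],0],[0,[0,0,4],0],[0,[0,0,4],0],[0,[0,0,4],0],[0,[0,0,4],0],[0,[0,0,2],0],[0,[0,0,2],0],[0,[0,0,1],0]]'
```

```text
time_s: 3.02
tool_pos: [586.5, -52.5, 243.2]
tool_rot: [0.001, 3.141, 0.0]
contact_force: [-1.6, 0.9, 3.3]
grip_width: 0.006
gripper_force: 1.8
```

```bash
for i in 1 2 3; do python3 -m inch '[[0,[0,0,0.7],0],[0,[0,0,0],0]]' | egrep 'pos|contact'; done
```

```text
tool_pos: [586.5, -52.5, 243.0]
contact_force: [-2.3, 2.3, 4.6]
tool_pos: [586.6, -52.5, 243.0]
contact_force: [-3.8, 1.7, 10.4]
tool_pos: [586.6, -52.5, 242.9]
contact_force: [-4.8, 2.1, 15.6]
```

```bash
python3 -m inch '[[1,[0,-2,-10],0],[1,[0,0,-5],0],[1,[0,0,0],0],[1,[0,0,0],0],[1,[0,0,0],0],[1,[0,0,0],0],[1,[0,0,14],0],[1,[0,0,15],0],[1,[0,0,12],0],[1,[0,0,0],0]]'|egrep 'time|pos|contact|grip'; python3 -m inch '[[0,[0,0,0],0],[0,[0,0,0],0],[0,[0,0,0],0],[0,[0,0,0],0],[0,[0,0,0],0],[0,[0,0,0],0],[0,[0,0,0],0]]' 40
```

```text
time_s: 4.35
tool_pos: [585.3, -54.5, 210.8]
contact_force: [-0.9, -0.0, -0.8]
grip_width: 1.003
gripper_force: 0.0
time_s: 4.93
tool_pos: [586.7, -55.4, 216.2]
tool_rot: [0.002, 3.14, -0.002]
contact_force: [-0.9, -5.2, 4.2]
grip_width: 0.408
gripper_force: 40.2
```

```bash
python3 -m inch '[[0,[0,0,-4],0],[0,[0,0,-5],0],[0,[0,0,-5],0],[0,[0,0,-5],0],[0,[0,0,-4],0],[0,[0,0,-3],0],[0,[0,0,0],0]]'|egrep 'pos|contact|grip';  for i in 1 2 3 4; do python3 -m inch '[[0,[0,0,-1.5],0],[0,[0,0,0],0]]' | egrep 'pos|contact'; done
```

```text
tool_pos: [586.6, -55.4, 241.7]
contact_force: [0.6, -6.6, 0.7]
grip_width: 0.412
gripper_force: 41.0
tool_pos: [586.6, -55.4, 242.8]
contact_force: [2.5, -6.1, -3.9]
tool_pos: [586.6, -55.4, 244.2]
contact_force: [2.4, -6.7, -3.5]
tool_pos: [586.6, -55.4, 245.6]
contact_force: [3.2, -6.3, -4.1]
tool_pos: [586.6, -55.4, 246.4]
contact_force: [4.6, -6.2, -10.1]
```

```bash
python3 -m inch '[[0,[0,0,-1.5],0],[0,[0,0,0],0]]' | egrep 'time|pos|contact';python3 -m inch '[[0.7,[0,0,0],0],[0.7,[0,0,0],0],[0.7,[0,0,0],0],[0.7,[0,0,0],0],[0.7,[0,0,-20],0],[0.7,[0,0,-30],0],[0.0,[0,0,-30],0],[0,[0,0,0],0]]'
python3 - <<'E'
from bar import *
from bench import imaging
for n,box in(("scene",(195,150,345,340)),("top",(322,110,420,275))):
    d=imaging.read_camera(n);P,uv=cloud(d,box);k=(P[:,2]>210)&(P[:,2]<300)&(np.hypot(P[:,0]-586,P[:,1]+54.5)<24)&(d["color"][uv[:,1],uv[:,0]].max(1)<60)
    print(n,k.sum(),np.percentile(P[k],[2,50,98],axis=0).round(1).tolist())
E
```

```text
time_s: 6.35
tool_pos: [586.5, -55.4, 246.5]
contact_force: [8.3, -6.4, -19.7]
time_s: 7.02
tool_pos: [587.2, -54.7, 335.6]
tool_rot: [0.001, 3.134, -0.002]
contact_force: [0.6, -0.4, 1.3]
grip_width: 0.428
gripper_force: 0.0
scene 212 [[575.5, -68.1, 250.9], [594.2, -45.9, 268.8], [605.3, -36.2, 274.8]]
top 264 [[569.5, -68.4, 262.8], [583.9, -55.2, 272.2], [601.2, -40.6, 275.5]]
```

Run:
```python
from bar import *
d=load("scene0");P,uv=cloud(d,(0,0,640,480))
for y0 in range(-1600,1000,200):
    r=[]
    for x0 in range(-1000,1000,250):
        k=(P[:,1]>=y0)&(P[:,1]<y0+200)&(P[:,0]>=x0)&(P[:,0]<x0+250)
        r.append(int(P[k,2].max()) if k.sum()>5 else None)
    print(y0,r)
```

```text
-1600 [None, 498, 189, 189, 188, None, 571, None]
-1400 [None, 511, 187, 388, 389, 571, 572, 405]
-1200 [511, 521, 191, 387, 414, 572, 572, 408]
-1000 [183, 533, None, None, None, None, -736, -737]
-800 [318, 548, None, 9, 6, 78, 89, 5]
-600 [318, 555, None, 7, 6, 78, 89, 85]
-400 [325, 327, None, 7, 6, 5, 73, 85]
-200 [575, 560, None, 247, 629, 42, 265, 202]
0 [561, 603, None, 633, 641, 34, 48, 32]
200 [205, 606, None, 6, 640, 77, 87, 53]
400 [None, 21, None, 6, 600, 77, 211, 191]
600 [None, None, None, 3, 15, 67, 173, None]
800 [None, None, None, -744, None, None, None, None]
```

```bash
python3 -m inch '[[0,[21,-30,-8],0],[0,[21,-30,-8],0],[0,[21,-30,-8],0],[0,[21,-30,-8],0],[0,[21,-30,-8],0],[0,[21,-30,-8],0],[0,[21,-30,-8],0],[0,[21,-30,-8],0],[0,[21,-30,-8],0],[0,[21,-30,-8],0],[0,[21,-30,-8],0],[0,[21,-30,-8],0]]'|egrep 'time|tool'
python3 -m inch '[[0,[21,-30,-8],0],[0,[21,-30,-8],0],[0,[21,-30,-8],0],[0,[21,-30,-8],0],[0,[21,-30,-8],0],[0,[21,-30,-8],0],[0,[21,-30,-8],0],[0,[21,-30,-8],0],[0,[21,-30,-8],0],[0,[21,-30,-8],0],[0,[21,-30,-8],0],[0,[21,-30,-8],0]]'|egrep 'time|tool'
python3 -m inch '[[0,[4,-35,0],0],[0,[4,-35,0],0],[0,[4,-35,0],0],[0,[4,-35,0],0],[0,[4,-35,0],0],[0,[4,-35,0],0]]'|egrep 'time|tool'
python3 - <<'E'
from bench import status;print(status.observe()["joint_pos"].round(3))
E
```

```text
time_s: 8.12
tool_pos: [332.7, -415.6, 424.0]
tool_rot: [-0.001, -3.141, -0.001]
time_s: 9.12
tool_pos: [108.6, -770.1, 519.7]
tool_rot: [0.097, 3.127, 0.006]
time_s: 9.62
tool_pos: [85.0, -886.5, 474.2]
tool_rot: [0.145, 3.104, -0.05]
[-1.514  0.832  0.077  0.038  2.196 -2.969]
```

```bash
cat > st.py <<'E'
from bench import status
from scipy.spatial.transform import Rotation as R
s=status.observe();M=R.from_rotvec(s["tool_rot"]).as_matrix()
print("t",round(s["time_s"],2),"pos",s["tool_pos"].round(1),"X",M[:,0].round(3),"Y",M[:,1].round(3),"Z",M[:,2].round(3),"q",s["joint_pos"].round(3),"F",s["contact_force"].round(1))
E
python3 -m inch '[[0,[0,-28,-28],0.1],[0,[0,-28,-28],0.1],[0,[0,-28,-28],0.1],[0,[0,-28,-28],0.1]]'>/dev/null; python3 st.py
python3 -m inch '[[0,[0,-28,-28],0],[0,[0,-28,-28],0],[0,[0,-28,-28],0],[0,[0,-28,-28],0]]'>/dev/null; python3 st.py
```

```text
t 9.95 pos [  47.9 -882.7  519. ] X [-0.876  0.472 -0.093] Y [ 0.48   0.873 -0.088] Z [ 0.04  -0.122 -0.992] q [-1.558  0.784  0.075  0.046  2.159 -2.602] F [-0.4 -0.6  0.5]
t 10.28 pos [ -11.6 -870.5  566.4] X [-0.878  0.46  -0.133] Y [ 0.477  0.864 -0.159] Z [ 0.041 -0.203 -0.978] q [-1.631  0.733  0.074  0.063  2.132 -2.669] F [ 0.1 -0.1  0.3]
```

```bash
cat > w2t.py <<'E'
# usage: w2t.py n dx dy dz [turn]  : per-row world delta -> tool rows
import sys,numpy as np
from bench import status
from scipy.spatial.transform import Rotation as R
a=list(map(float,sys.argv[1:]));n=int(a[0]);d=np.array(a[1:4]);tn=a[4] if len(a)>4 else 0
M=R.from_rotvec(status.observe()["tool_rot"])
for i in range(n):
    print((M.inv().apply(d)).round(1).tolist(),tn,end='; ');M=M*R.from_rotvec([0,0,tn])
    if tn==0: break
print()
E
python3 w2t.py 9 0 -34 22 0.117
```

```text
[-18.6, -32.9, -14.6] 0.117; [-22.3, -30.5, -14.6] 0.117; [-25.7, -27.7, -14.6] 0.117; [-28.7, -24.5, -14.6] 0.117; [-31.4, -21.0, -14.6] 0.117; [-33.6, -17.2, -14.6] 0.117; [-35.4, -13.1, -14.6] 0.117; [-36.7, -8.9, -14.6] 0.117; [-37.5, -4.6, -14.6] 0.117;
```

```bash
python3 -m inch '[[0,[-19,-33,-15],0.117],[0,[-22,-30,-15],0.117],[0,[-26,-28,-15],0.117],[0,[-29,-24,-15],0.117],[0,[-31,-21,-15],0.117],[0,[-34,-17,-15],0.117],[0,[-35,-13,-15],0.117],[0,[-37,-9,-15],0.117],[0,[-37,-5,-15],0.117]]'>/dev/null; python3 st.py; python3 w2t.py 1 0 -34 22;python3 w2t.py 1 0 -40 0
```

```text
t 11.03 pos [  -7.1 -925.   591.1] X [-0.005  0.913 -0.408] Y [0.999 0.021 0.035] Z [ 0.041 -0.408 -0.912] q [-1.626  0.726  0.074  0.068  1.923 -1.603] F [ 1.  -0.4  0.6]
[-40.0, 0.1, -6.2] 0; 
[-36.5, -0.8, 16.3] 0;
```

```bash
python3 -m inch '[[0,[-41,0,-2],0],[0,[-41,0,-2],0],[0,[-41,0,-2],0],[0,[-41,0,-2],0],[0,[-41,0,-2],0],[0,[-41,0,-2],0],[0,[-41,0,-2],0],[0,[-41,0,-2],0],[0,[-41,0,-2],0],[0,[-41,0,-2],0],[0,[-41,0,-2],0],[0,[-41,0,-2],0]]'>/dev/null; python3 st.py
```

```text
t 12.03 pos [   -1.1 -1021.8   611.7] X [ 0.002  0.749 -0.662] Y [0.999 0.024 0.03 ] Z [ 0.038 -0.662 -0.749] q [-1.616  0.759  0.074  0.068  1.587 -1.601] F [ 0.8  0.1 -0.8]
```

```bash
python3 -m inch '[[0,[-41,0,2],0],[0,[-41,0,2],0],[0,[-41,0,2],0],[0,[-41,0,2],0],[0,[-41,0,2],0],[0,[-41,0,2],0],[0,[-41,0,2],0]]'>/dev/null; python3 st.py; python3 w2t.py 1 30 30 0;python3 w2t.py 1 0 30 0;python3 w2t.py 1 30 0 0;  python3 w2t.py 1 0 0 -30
```

```text
t 12.62 pos [ 6.000e-01 -1.051e+03  6.567e+02] X [ 0.01   0.62  -0.785] Y [0.999 0.022 0.03 ] Z [ 0.036 -0.784 -0.619] q [-1.614  0.75   0.073  0.071  1.418 -1.598] F [-0.3  0.5  0.4]
[18.9, 30.6, -22.4] 0; 
[18.6, 0.7, -23.5] 0; 
[0.3, 30.0, 1.1] 0; 
[23.5, -0.9, 18.6] 0;
```

```bash
python3 w2t.py 1 30 18 -6; python3 w2t.py 1 10.4 35.8 -11.4; python3 -m inch '[[0,[16,30,-9],0],[0,[16,30,-9],0],[0,[16,30,-9],0],[0,[16,30,-9],0],[0,[16,30,-9],0],[0,[16,30,-9],0],[0,[16,30,-9],0],[0,[16,30,-9],0],[0,[16,30,-9],0],[0,[16,30,-9],0],[0,[16,30,-9],0],[0,[16,30,-9],0]]'>/dev/null; python3 st.py
```

```text
[16.2, 30.2, -9.3] 0; 
[31.2, 10.8, -20.6] 0; 
t 13.62 pos [ 343.7 -848.8  589.2] X [ 0.011  0.62  -0.784] Y [0.999 0.022 0.032] Z [ 0.037 -0.784 -0.62 ] q [-1.115  0.235  0.907 -0.347  1.162 -1.126] F [-0.4 -0.6 -0.3]
```

```bash
python3 -m inch '[[0,[31,11,-21],0],[0,[31,11,-21],0],[0,[31,11,-21],0],[0,[31,11,-21],0],[0,[31,11,-21],0],[0,[31,11,-21],0],[0,[31,11,-21],0],[0,[31,11,-21],0],[0,[31,11,-21],0],[0,[31,11,-21],0],[0,[31,11,-21],0],[0,[31,11,-21],0]]'>/dev/null; python3 st.py;  python3 -m inch '[[0,[31,11,-21],0],[0,[31,11,-21],0],[0,[31,11,-21],0],[0,[31,11,-21],0],[0,[31,11,-21],0],[0,[31,11,-21],0],[0,[31,11,-21],0],[0,[31,11,-21],0],[0,[31,11,-21],0],[0,[31,11,-21],0],[0,[31,11,-21],0]]'>/dev/null; python3 st.py
```

```text
t 14.62 pos [ 469.1 -416.8  458.2] X [ 0.012  0.621 -0.784] Y [0.999 0.022 0.033] Z [ 0.038 -0.784 -0.62 ] q [-0.444 -0.281  1.628 -0.788  1.345 -0.45 ] F [0.7 0.1 0.3]
t 15.53 pos [585.7 -21.1 338.1] X [ 0.011  0.622 -0.783] Y [0.999 0.023 0.033] Z [ 0.038 -0.782 -0.622] q [ 0.302 -0.024  1.591 -0.885  1.77   0.198] F [ 0.6 -0.4 -0.2]
```

```bash
python3 -m inch '[[0,[34.5,12,-10.5],0],[0,[34.5,12,-10.5],0],[0,[34.5,12,-10.5],0],[0,[30,-1.2,23.5],0],[0,[30,-1.2,23.5],0],[0,[30,-1.2,23.5],0],[0,[30,-1.2,23.5],0],[0,[30,-1.2,23.5],0],[0,[8.5,-0.5,13],0],[0,[8.5,-0.5,13],0],[0,[0,0,0],0]]'>/dev/null; python3 st.py
python3 - <<'E'
from bench import imaging;import numpy as np,cv2
for n in("scene","top"):
    d=imaging.read_camera(n);np.savez(f"pics/{n}1.npz",**d)
    I=d["color"];
    a=cv2.resize(I[150:350,170:400] if n=="scene" else I[110:275,280:425],None,fx=2.4,fy=2.4,interpolation=cv2.INTER_CUBIC)
    if n=="scene": A=a
m=np.zeros((480,A.shape[1]+20+240,3),np.uint8)
a=cv2.resize(a,(240,273));m[:,:A.shape[1]]=A;m[:273,-240:]=a;cv2.imwrite("pics/m2.png",m);print(m.shape)
E
```

```text
t 16.45 pos [621.  57.  56.] X [ 0.009  0.621 -0.783] Y [0.999 0.021 0.029] Z [ 0.035 -0.783 -0.621] q [ 0.397  0.324  1.686 -0.827  1.552  0.593] F [-0.6  0.7 -0.6]
(480, 812, 3)
```

View pics/m2.png

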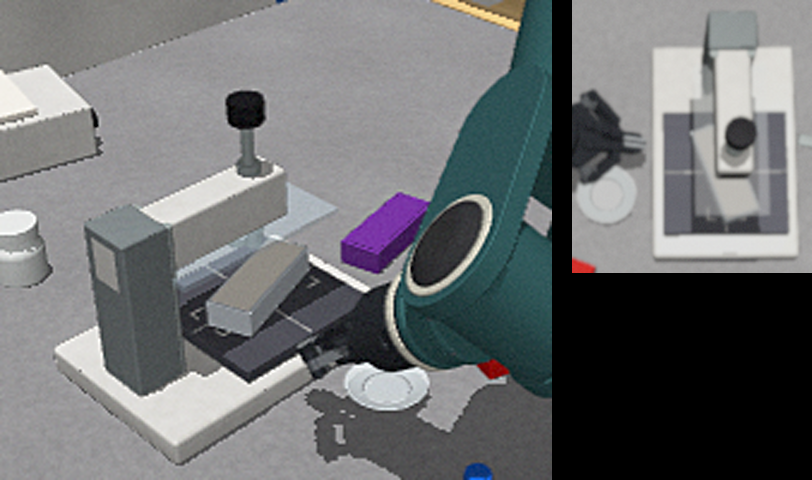

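The picture shows the tool leaning in from the left at the platen edge, fingertips at about (318,355). The bar is untouched and the wrist is clear of the dish. I'll push slowly now.

```bash
python3 -m inch '[[0,[-6.7,-0.2,7.4],0],[0,[-6.7,-0.2,7.4],0],[0,[-6.7,-0.2,7.4],0],[0,[-2.5,-0.1,3.1],0],[0,[-2.5,-0.1,3.1],0],[0,[-2.5,-0.1,3.1],0]]'>/dev/null; python3 st.py
python3 -m inch '[[0,[-1.9,-0.1,2.35],0],[0,[-1.9,-0.1,2.35],0],[0,[-1.9,-0.1,2.35],0],[0,[-1.9,-0.1,2.35],0],[0,[-1.9,-0.1,2.35],0],[0,[-1.9,-0.1,2.35],0],[0,[-1.9,-0.1,2.35],0],[0,[-1.9,-0.1,2.35],0],[0,[0,0,0],0]]'>/dev/null; python3 st.py
cat > bm.py <<'E'
from bar import *
from bench import imaging
# bar pose from scene depth, relative to knob axis/mark bias-corrected
def measure(show=True):
    s=imaging.read_camera("scene");P,uv=cloud(s,(195,185,345,340))
    k=(abs(P[:,2]-75)<5)&(abs(P[:,0]-586)<90)&(abs(P[:,1]+55)<62)
    c=s["color"][uv[:,1],uv[:,0]].astype(int)
    # wax/aluminium top: keep largest cluster on a grid
    Q=P[k,:2];g=np.zeros((200,200),np.uint8);ij=((Q-[486,-155])).astype(int);g[ij[:,1].clip(0,199),ij[:,0].clip(0,199)]=1
    g=cv2.morphologyEx(g,cv2.MORPH_CLOSE,np.ones((7,7)));g=cv2.morphologyEx(g,cv2.MORPH_OPEN,np.ones((9,9)))
    n,l,st,ce=cv2.connectedComponentsWithStats(g);i=1+np.argmax(st[1:,4])
    Q=Q[l[ij[:,1].clip(0,199),ij[:,0].clip(0,199)]==i]
    r=cv2.minAreaRect(Q.astype(np.float32));
    (cx,cy),(w,h),a=r
    if w<h: a-=90
    m=(abs(P[:,2]-75)<3);
    print("bar c",round(cx,1),round(cy,1),"size",round(w,1),round(h,1),"ang",round(a,2),"n",len(Q))
if __name__=="__main__": measure()
E
python3 bm.py
```

```text
t 17.05 pos [621.3  15.7  59.8] X [ 0.011  0.622 -0.783] Y [0.999 0.021 0.031] Z [ 0.036 -0.783 -0.621] q [ 0.339  0.288  1.724 -0.85   1.51   0.561] F [0.3 0.3 0.9]
t 17.8 pos [621.   -8.3  59.7] X [ 0.011  0.622 -0.783] Y [0.999 0.021 0.031] Z [ 0.036 -0.783 -0.621] q [ 0.304  0.271  1.745 -0.864  1.484  0.543] F [-0.2  0.1 -0.5]
bar c 583.8 -51.6 size 133.1 50.1 ang 17.94 n 608
```

```bash
python3 -m inch '[[0,[-1.9,-0.1,2.35],0],[0,[-1.9,-0.1,2.35],0],[0,[-1.9,-0.1,2.35],0],[0,[-1.9,-0.1,2.35],0],[0,[0,0,0],0]]'>/dev/null; python3 st.py;python3 bm.py
```

```text
t 18.27 pos [620.8 -20.6  59.8] X [ 0.011  0.622 -0.783] Y [0.999 0.021 0.031] Z [ 0.036 -0.783 -0.621] q [ 0.286  0.263  1.755 -0.871  1.47   0.534] F [-0.4  0.8  0. ]
bar c 582.3 -59.1 size 130.9 49.7 ang 12.9 n 570
```

```bash
python3 -m inch '[[0,[12,0.4,-15],0],[0,[18.6,0.6,-23.5],0],[0,[18.6,0.6,-23.5],0]]'>/dev/null; python3 st.py
cat > bm.py <<'E'
from bar import *
from bench import imaging
from scipy.ndimage import map_coordinates, gaussian_filter
def edge(d,A,B,n=40,hw=5,sgn=0):
    """refine the straight image edge near world segment A-B (same z); returns 2 world pts on plane z and rms px"""
    g=gaussian_filter(d["color"].astype(float).mean(2),.8);a,b=proj(d,[A,B]);t=(b-a)/np.linalg.norm(b-a);nn=np.array([-t[1],t[0]])
    s=np.linspace(-hw,hw,8*hw+1);pts=[]
    for f in np.linspace(.08,.92,n):
        p=a+f*(b-a)+s[:,None]*nn;v=map_coordinates(g,[p[:,1],p[:,0]],order=1);w=np.gradient(v)
        if sgn: w=w*sgn
        else: w=abs(w)
        i=np.argmax(w)
        if w[i]>1.0 and 0<i<len(s)-1: pts.append(a+f*(b-a)+s[i]*nn)
    pts=np.array(pts)
    for _ in range(6):
        c=np.median(pts,0) if _==0 else pts.mean(0);vx,vy,x,y=cv2.fitLine(pts.astype(np.float32),cv2.DIST_HUBER,0,.01,.01).ravel()
        r=(pts-[x,y])@np.array([-vy,vx]);k=abs(r)<max(.4,2*np.median(abs(r)))
        if k.all(): break
        pts=pts[k]
    q=[np.array([x,y])+np.array([vx,vy])*(((e-[x,y])@[vx,vy])) for e in(a,b)]
    return plane(d,q,A[2]),len(pts),float(np.sqrt((r[k]**2).mean()))
def lineinfo(W): v=W[1]-W[0];return np.degrees(np.arctan2(v[1],v[0]))
def tester(d,mx=587,my=-54,yaw=.014):
    c,s=np.cos(yaw),np.sin(yaw);f=lambda x,y,z:np.array([mx+c*x-s*y,my+s*x+c*y,z])
    out={}
    for n,(A,B) in dict(platL=(f(-85,85,45),f(60,85,45)),platN=(f(-85,85,45),f(-85,-60,45)),footL=(f(-115,100,30),f(185,100,30)),crossY=(f(0,84,45),f(0,48,45))).items():
        W,k,r=edge(d,A,B);out[n]=W;print(n,k,round(r,2),W.round(1).tolist(),round(lineinfo(W),2))
def bar(d,cx,cy,ang,ends=True):
    c,s=np.cos(np.radians(ang)),np.sin(np.radians(ang));f=lambda x,y:np.array([cx+c*x-s*y,cy+s*x+c*y,75.])
    for n,(A,B) in dict(L=(f(-65,25),f(65,25)),R=(f(-65,-25),f(65,-25)),far=(f(65,25),f(65,-25)),near=(f(-65,25),f(-65,-25))).items():
        W,k,r=edge(d,A,B,hw=4);M=W.mean(0);print("bar",n,k,round(r,2),M.round(1).tolist(),round(lineinfo(W),2))
E
python3 - <<'E'
from bm import *
s=imaging.read_camera("scene");np.savez("pics/scene2.npz",**s)
tester(s);bar(s,582.3,-57,12.5)
cv2.imwrite("pics/m3.png",cv2.resize(s["color"][200:330,210:350],None,fx=4.2,fy=4.2,interpolation=cv2.INTER_CUBIC))
E
```

```text
t 18.57 pos [620.4  59.4  60. ] X [ 0.012  0.622 -0.783] Y [0.999 0.02  0.031] Z [ 0.035 -0.783 -0.621] q [ 0.401  0.32   1.683 -0.825  1.558  0.592] F [-0.3  0.4  0.8]
platL 28 0.62 [[497.4, 20.1, 45.0], [649.3, 45.6, 45.0]] 9.55
platN 24 0.15 [[502.1, 30.4, 45.0], [503.3, -114.9, 45.0]] -89.56
footL 13 0.09 [[471.5, 46.2, 30.0], [770.7, 49.0, 30.0]] 0.54
crossY 27 0.13 [[581.8, 28.0, 45.0], [582.9, -7.9, 45.0]] -88.3
bar L 21 0.33 [574.9, -39.9, 75.0] 16.43
bar R 19 0.14 [587.7, -81.8, 75.0] 10.16
bar far 20 0.13 [643.5, -44.7, 75.0] -77.54
bar near 22 0.18 [516.0, -73.0, 75.0] -83.16
```

View pics/m3.png

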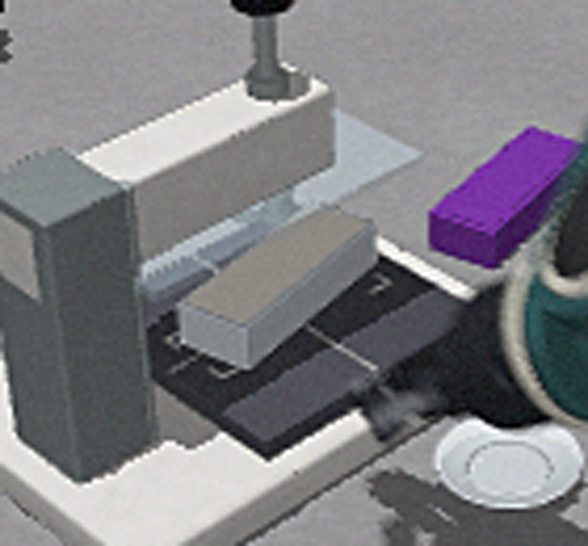

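The crop shows bar-top corners at about (322,207), (375,222), (182,313) and (248,330), a left tick at (380,285), and the cross line's left end at (376,367). I need the engraving measured finely, so I'll look for bright lines.

Run:
```python
from bm import *
s=load("scene2");t=load("top0")
def peak(d,A,B,hw=4,n=30):
    g=gaussian_filter(d["color"].astype(float).mean(2),.6);a,b=proj(d,[A,B]);tt=(b-a)/np.linalg.norm(b-a);nn=np.array([-tt[1],tt[0]]);S=np.linspace(-hw,hw,8*hw+1);P=[]
    for f in np.linspace(0.05,.95,n):
        p=a+f*(b-a)+S[:,None]*nn;v=map_coordinates(g,[p[:,1],p[:,0]],order=1);v=v-np.median(v);i=np.argmax(v)
        if v[i]>8 and 0<i<len(S)-1:P.append(p[i])
    P=np.float32(P)
    if len(P)<5:return None
    vx,vy,x,y=cv2.fitLine(P,cv2.DIST_HUBER,0,.01,.01).ravel();r=(P-[x,y])@[-vy,vx]
    q=[np.array([x,y])+np.array([vx,vy])*((e-[x,y])@[vx,vy]) for e in(a,b)];return len(P),round(float(np.median(abs(r))),2),plane(d,q,45).round(1).tolist()
print("scene crossY left",peak(s,(586,22,45),(586,-18,45)))
print("top crossY left",peak(t,(586,24,45),(586,0,45)),"right",peak(t,(586,-108,45),(586,-132,45)))
print("top crossX near",peak(t,(505,-55,45),(516,-55,45)))
a=cv2.resize(s["color"][243:297,244:312],None,fx=8,fy=8,interpolation=cv2.INTER_CUBIC)
b=cv2.resize(t["color"][210:258,345:405],None,fx=4,fy=4,interpolation=cv2.INTER_CUBIC)
m=np.zeros((432,544+250,3),np.uint8);m[:,:544]=a;m[:b.shape[0],550:550+b.shape[1]]=b;cv2.imwrite("pics/m4.png",m)
```

```text
Traceback (most recent call last):
  File "h.py", line 19, in proj
    return cv2.projectPoints(X,cv2.Rodrigues(T[:3,:3])[0],T[:3,3],d["camera_matrix"],np.array([float(d["k1"]),0,0,0.]))[0].reshape(-1,2)
           ~~~~~~~~~~~~~~~~~^^^^^^^^^^^^^^^^^^^^^^^^^^^^^^^^^^^^^^^^^^^^^^^^^^^^^^^^^^^^^^^^^^^^^^^^^^^^^^^^^^^^^^^^^^^
cv2.error: OpenCV(4.12.0) /io/opencv/modules/calib3d/src/calibration_base.cpp:1490: error: (-215:Assertion failed) npoints >= 0 && (depth == CV_32F || depth == CV_64F) in function 'projectPoints'
```

```bash
sed -i 's/X=np.atleast_2d(X)/X=np.atleast_2d(np.float64(X))/' h.py
cat >> bm.py <<'E'
def peak(d,A,B,hw=4,n=30,z=45):
    g=gaussian_filter(d["color"].astype(float).mean(2),.6);a,b=proj(d,[A,B]);tt=(b-a)/np.linalg.norm(b-a);nn=np.array([-tt[1],tt[0]]);S=np.linspace(-hw,hw,8*hw+1);P=[]
    for f in np.linspace(0.05,.95,n):
        p=a+f*(b-a)+S[:,None]*nn;v=map_coordinates(g,[p[:,1],p[:,0]],order=1);v=v-np.median(v);i=np.argmax(v)
        if v[i]>8 and 0<i<len(S)-1:P.append(p[i])
    P=np.float32(P)
    if len(P)<5:return None
    vx,vy,x,y=cv2.fitLine(P,cv2.DIST_HUBER,0,.01,.01).ravel();r=(P-[x,y])@[-vy,vx]
    q=[np.array([x,y])+np.array([vx,vy])*((e-[x,y])@[vx,vy]) for e in(a,b)];return len(P),round(float(np.median(abs(r))),2),plane(d,q,z).round(1).tolist()
E
python3 - <<'E'
from bm import *
s=load("scene2");t=load("top0")
print("scene crossY left",peak(s,(586,22,45),(586,-18,45)))
print("top crossY left",peak(t,(586,24,45),(586,0,45)),"right",peak(t,(586,-108,45),(586,-132,45)))
print("top crossX near",peak(t,(505,-55,45),(516,-55,45)))
a=cv2.resize(s["color"][243:297,244:312],None,fx=8,fy=8,interpolation=cv2.INTER_CUBIC)
b=cv2.resize(t["color"][210:258,345:405],None,fx=4,fy=4,interpolation=cv2.INTER_CUBIC)
m=np.zeros((432,544+250,3),np.uint8);m[:,:544]=a;m[:b.shape[0],550:550+b.shape[1]]=b;cv2.imwrite("pics/m4.png",m)
E
```

```text
scene crossY left (28, 0.14, [[585.1, 21.5, 45.0], [586.5, -17.7, 45.0]])
top crossY left (30, 0.0, [[586.0, 24.0, 45.0], [586.0, 0.0, 45.0]]) right (30, 0.04, [[588.7, -108.0, 45.0], [589.2, -132.0, 45.0]])
top crossX near (30, 0.0, [[505.0, -56.7, 45.0], [516.0, -56.7, 45.0]])
```

View pics/m4.png

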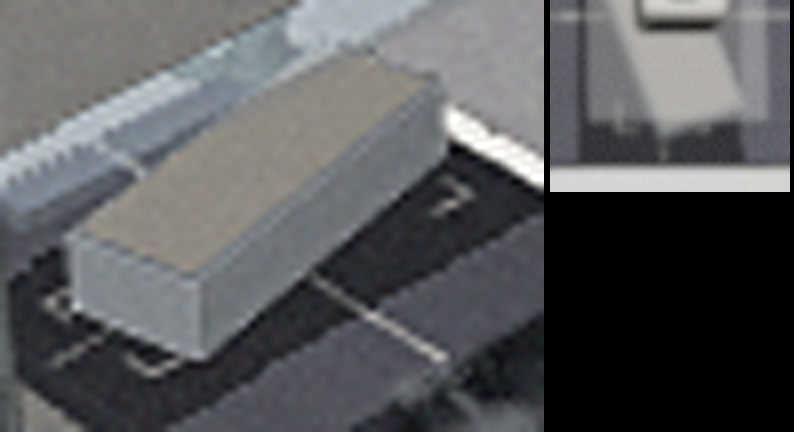

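The 8x crop shows bar-top corners FL (200,275), FR (68,232), NL (445,85), NR (355,50). The bottom corners are FL (207,358) and NL (447,155). The tick corners are at (470,193), (150,375) and (45,300), and the cross line runs (315,275) to (443,358).

Run:
```python
from bm import *
s=load("scene2");q=lambda L:[(244+(u+.5)/8-.5,243+(v+.5)/8-.5) for u,v in L]
T=plane(s,q([(200,275),(68,232),(445,85),(355,50)]),75);print("top FL FR NL NR",T[:,:2].round(1).tolist(),T.mean(0).round(1))
B=plane(s,q([(207,358),(72,308),(447,155)]),45);print("bot FL FR NL",B[:,:2].round(1).tolist(),((B[1]+B[2])/2).round(1))
K=plane(s,q([(150,375),(45,300),(470,193)]),45);print("ticks FL FR NL",K[:,:2].round(1).tolist(),((K[1]+K[2])/2).round(1))
C=plane(s,q([(315,275),(443,358),(55,362),(100,340)]),45);print("cross",C[:,:2].round(1).tolist())
a=lambda p,r:round(np.degrees(np.arctan2(*(p-r)[[1,0]])),2)
print("ang bar topL",a(T[0],T[2]),"topR",a(T[1],T[3]),"botL",a(B[0],B[2]),"tick",a(K[0],K[2]),"crossx",a(C[2],C[3]),"crossy",a(C[0],C[1]))
```

```text
top FL FR NL NR [[634.7, -25.5], [649.0, -69.9], [514.8, -49.6], [521.6, -84.9]] [580.  -57.5  75. ]
bot FL FR NL [[634.9, -24.6], [648.2, -72.5], [511.7, -53.0]] [580.  -62.7  45. ]
ticks FL FR NL [[652.2, -30.1], [651.6, -81.5], [520.9, -32.2]] [586.2 -56.8  45. ]
cross [[584.7, -33.6], [584.9, 24.7], [668.4, -54.8], [652.1, -53.9]]
ang bar topL 11.36 topR 6.69 botL 12.97 tick 0.94 crossx -3.11 crossy -90.24
```

Run:
```python
from bm import *
s=load("scene0");t=load("top0");s2=load("scene2");s1=load("scene1")
print("init");bar(s,584,-52,21);print("s1");bar(s1,584,-52,21)
print("now");bar(s2,579.6,-58.3,11.3)
print("top NL NR",plane(t,[(372.5,242.5),(393.7,237)],75).round(1).tolist())
```

```text
init
bar L 23 0.27 [574.7, -30.7, 75.0] 22.74
bar R 33 0.11 [593.2, -74.2, 75.0] 20.26
bar far 24 0.15 [643.0, -30.2, 75.0] -67.43
bar near 27 0.16 [522.8, -75.7, 75.0] -61.52
s1
bar L 26 0.18 [574.6, -31.0, 75.0] 23.03
bar R 32 0.14 [593.3, -74.0, 75.0] 19.73
bar far 24 0.15 [643.1, -30.1, 75.0] -69.14
bar near 27 0.16 [522.8, -75.7, 75.0] -61.41
now
bar L 20 0.21 [572.7, -40.7, 75.0] 16.79
bar R 18 0.18 [585.2, -81.1, 75.0] 8.75
bar far 21 0.14 [643.7, -45.3, 75.0] -76.23
bar near 21 0.22 [515.5, -71.3, 75.0] -80.33
top NL NR [[517.2, -53.1, 75.0], [529.7, -99.2, 75.0]]
```

```bash
python3 -m inch '[[0,[-11,-2.5,14],0],[0,[-11,-2.5,14],0],[0,[-11,-2.5,14],0],[0,[-11,-2.5,14],0],[0,[-2.5,-0.1,3.1],0],[0,[-2.5,-0.1,3.1],0]]'>/dev/null; python3 st.py;  python3 -m inch '[[0,[-0.6,1.4,0.8],0],[0,[-0.6,1.4,0.8],0],[0,[-0.6,1.4,0.8],0],[0,[-0.6,1.4,0.8],0],[0,[-0.6,1.4,0.8],0],[0,[-0.6,1.4,0.8],0],[0,[0,0,0],0]]'>/dev/null; python3 st.py
python3 - <<'E'
from bm import *
s=imaging.read_camera("scene");bar(s,580,-60,9)
E
```

```text
t 19.12 pos [611.7 -22.4  59.4] X [ 0.012  0.622 -0.783] Y [0.999 0.019 0.031] Z [ 0.034 -0.783 -0.621] q [ 0.287  0.247  1.775 -0.87   1.469  0.539] F [-0.5  0.5  0.5]
t 19.7 pos [621.1 -26.   59.3] X [ 0.011  0.622 -0.783] Y [0.999 0.022 0.031] Z [ 0.036 -0.783 -0.621] q [ 0.278  0.261  1.758 -0.874  1.463  0.53 ] F [-0.7  0.3  0.3]
bar L 17 0.19 [575.3, -36.8, 75.0] 19.7
bar R 17 0.15 [584.6, -83.4, 75.0] 5.52
bar far 9 0.18 [642.3, -51.0, 75.0] -90.07
bar near 16 0.18 [517.7, -68.9, 75.0] -80.64
```

```bash
python3 -m inch '[[0,[13.4,0.4,-16.8],0],[0,[13.4,0.4,-16.8],0],[0,[13.4,0.4,-16.8],0],[0,[13.4,0.4,-16.8],0],[0,[-26.5,1.3,-27.5],0],[0,[-26.5,1.3,-27.5],0],[0,[-26.5,1.3,-27.5],0]]'>/dev/null
python3 - <<'E'
from bm import *
s=imaging.read_camera("scene");np.savez("pics/scene3.npz",**s);bar(s,580,-60,8.5)
E
python3 -m inch '[[0,[9.6,-29,-26.5],0],[0,[9.6,-29,-26.5],0],[0,[9.6,-29,-26.5],0],[0,[9.6,-29,-26.5],0],[0,[9.6,-29,-26.5],0],[0,[9.6,-29,-26.5],0],[0,[9.6,-29,-26.5],0],[0,[9.6,-29,-26.5],0],[0,[9.6,-29,-26.5],0],[0,[9.6,-29,-26.5],0],[0,[9.6,-29,-26.5],0],[0,[9.6,-29,-26.5],0]]'>/dev/null; python3 st.py
```

```text
bar L 15 0.19 [574.1, -41.9, 75.0] 14.31
bar R 21 0.16 [584.4, -83.4, 75.0] 5.48
bar far 7 0.24 [639.4, -52.6, 75.0] -96.58
bar near 26 0.15 [516.9, -68.8, 75.0] -82.39
t 21.38 pos [260.9 389.1 269.8] X [ 0.011  0.622 -0.783] Y [0.999 0.022 0.031] Z [ 0.037 -0.783 -0.621] q [ 1.146  0.121  1.552 -0.477  2.254  0.989] F [ 0.3  0.2 -0.2]
```

```bash
python3 -m inch '[[0,[22.5,-21.3,-24.8],0],[0,[22.5,-21.3,-24.8],0],[0,[22.5,-21.3,-24.8],0],[0,[22.5,-21.3,-24.8],0],[0,[22.5,-21.3,-24.8],0],[0,[22.5,-21.3,-24.8],0],[0,[22.5,-21.3,-24.8],0],[0,[22.5,-21.3,-24.8],0]]'>/dev/null; python3 st.py; python3 w2t.py 1 -3 38 -13
```

```text
t 22.05 pos [ 85.8 653.1 246. ] X [ 0.011  0.622 -0.783] Y [0.999 0.022 0.031] Z [ 0.037 -0.783 -0.621] q [ 1.457  0.61   0.972 -0.197  2.444  1.359] F [-0.4  0.2  0.7]
[33.8, -2.6, -21.8] 0;
```

```bash
python3 -m inch '[[0,[34,-2.5,-22],0],[0,[34,-2.5,-22],0],[0,[34,-2.5,-22],0],[0,[34,-2.5,-22],0],[0,[36,-2,-18],0],[0,[36,-2,-18],0],[0,[36,-2,-18],0],[0,[36,-2,-18],0],[0,[36,-2,-18],0],[0,[36,-2,-18],0]]'>/dev/null; python3 st.py
```

```text
t 22.88 pos [ 60.8 849.6  98.9] X [ 0.009  0.655 -0.756] Y [0.999 0.029 0.036] Z [ 0.045 -0.755 -0.654] q [ 1.502  1.313  0.074 -0.19   2.601  1.372] F [0.9 0.4 0.7]
```

```bash
python3 -m inch '[[0,[22.5,1.4,-33.5],0],[0,[22.5,1.4,-33.5],0],[0,[22.5,1.4,-33.5],0],[0,[22.5,1.4,-33.5],0],[0,[23.5,1.4,-32.5],0],[0,[23.5,1.4,-32.5],0],[0,[24.5,1.4,-32],0],[0,[24.5,1.4,-32],0]]'>/dev/null; python3 st.py;python3 w2t.py 1 0 38 12
```

```text
t 23.55 pos [ 48.9 873.4 104.8] X [ 0.001  0.753 -0.658] Y [0.998 0.041 0.049] Z [ 0.064 -0.657 -0.751] q [ 1.518  1.281  0.073 -0.164  2.496  1.401] F [-0.1 -0.3  0.6]
[20.7, 2.1, -34.0] 0;
```

```bash
python3 -m inch '[[0,[29,1,-29],0],[0,[29,1,-29],0],[0,[30,1,-28],0],[0,[30,1,-28],0],[0,[31,1,-27],0],[0,[31,1,-27],0],[0,[32,1,-25],0],[0,[33,1,-24],0],[0,[34,1,-23],0],[0,[34,1,-22],0],[0,[35,1,-21],0],[0,[36,1,-20],0]]'>/dev/null; python3 st.py
```

```text
t 24.55 pos [ 29.7 933.2  53.4] X [-0.017  0.886 -0.463] Y [0.996 0.055 0.069] Z [ 0.086 -0.46  -0.884] q [ 1.542  1.293  0.073 -0.127  2.248  1.448] F [ 0.  -0.8 -0.5]
```

```bash
python3 -m inch '[[0,[30,2,-27],0],[0,[30,2,-27],0],[0,[31,2,-26],0],[0,[32,2,-25],0],[0,[33,2,-24],0],[0,[34,2,-22],0],[0,[35,2,-20],0],[0,[36,2,-18],0],[0,[37,2,-17],0],[0,[37,2,-16],0],[0,[38,2,-15],0],[0,[38,2,-14],0]]'>/dev/null; python3 st.py
```

```text
t 25.55 pos [  20.2 1001.1   64.5] X [-0.043  0.977 -0.207] Y [0.994 0.062 0.089] Z [ 0.1   -0.202 -0.974] q [ 1.555  1.258  0.074 -0.115  2.01   1.464] F [-0.1 -0.8  0.1]
```

```bash
python3 -m inch '[[0,[40,0,-10],0],[0,[40,0,-10],0],[0,[40,0,-10],0],[0,[40,0,-8],0],[0,[40,0,-8],0],[0,[40,0,-8],0],[0,[40,0,-8],0],[0,[40,0,-8],0],[0,[40,0,-8],0],[0,[40,0,-8],0],[0,[40,0,-8],0],[0,[40,0,-8],0]]'>/dev/null;  python3 -m inch '[[0,[41,0,-5],0],[0,[41,0,-5],0],[0,[41,0,-5],0],[0,[41,0,-5],0],[0,[41,0,-5],0],[0,[41,0,-5],0],[0,[41,0,-5],0],[0,[41,0,-5],0],[0,[41,0,-3],0],[0,[41,0,-3],0],[0,[41,0,-3],0],[0,[41,0,-3],0]]'>/dev/null;python3 st.py
```

```text
t 27.55 pos [ -36.9 1160.   130.8] X [-0.102  0.919  0.382] Y [0.991 0.061 0.118] Z [ 0.086  0.391 -0.917] q [ 1.605  1.211  0.074 -0.1    1.457  1.512] F [-0.4 -0.  -0.1]
```

```bash
python3 -m inch '[[0,[41,3,0],0],[0,[41,3,0],0],[0,[41,3,0],0],[0,[41,3,0],0],[0,[41,3,0],0],[0,[41,3,0],0],[0,[41,3,0],0],[0,[41,3,0],0],[0,[41,3,0],0],[0,[41,3,0],0],[0,[41,3,0],0],[0,[41,3,0],0]]'>/dev/null;  python3 -m inch '[[0,[41,3,0],0],[0,[41,3,0],0],[0,[41,3,0],0],[0,[41,3,0],0],[0,[41,3,0],0]]'>/dev/null;python3 st.py
```

```text
t 28.97 pos [ -38.8 1205.1  351.4] X [-0.13   0.691  0.711] Y [0.99  0.051 0.132] Z [ 0.055  0.721 -0.69 ] q [ 1.6    1.06   0.073 -0.082  1.204  1.49 ] F [0.9 0.3 0.3]
```

```bash
python3 -m inch '[[0,[-19,22.6,-26.6],0.093],[0,[-19,22.6,-26.6],0.093],[0,[-19,22.6,-26.6],0],[0,[-19,22.6,-26.6],0],[0,[-19,22.6,-26.6],0],[0,[-19,22.6,-26.6],0],[0,[-19,22.6,-26.6],0],[0,[-19,22.6,-26.6],0],[0,[-19,22.6,-26.6],0],[0,[-19,22.6,-26.6],0],[0,[-19,22.6,-26.6],0],[0,[-19,22.6,-26.6],0]]'>/dev/null;  python3 -m inch '[[0,[-19,22.6,-26.6],0],[0,[-19,22.6,-26.6],0],[0,[-19,22.6,-26.6],0],[0,[-19,22.6,-26.6],0],[0,[-19,22.6,-26.6],0]]'>/dev/null;python3 st.py
```

```text
t 30.38 pos [301.6 703.2 452.5] X [-0.039  0.693  0.72 ] Y [ 0.998 -0.013  0.067] Z [ 0.056  0.721 -0.691] q [ 1.002 -0.115  1.462  0.396  1.083  0.931] F [-0.3 -0.2 -0.5]
```

```bash
python3 -m inch '[[0,[-25,13.6,-26.4],0],[0,[-25,13.6,-26.4],0],[0,[-25,13.6,-26.4],0],[0,[-25,13.6,-26.4],0],[0,[-25,13.6,-26.4],0],[0,[-25,13.6,-26.4],0],[0,[-25,13.6,-26.4],0],[0,[-25,13.6,-26.4],0],[0,[-25,13.6,-26.4],0],[0,[-25,13.6,-26.4],0],[0,[-25,13.6,-26.4],0],[0,[-25,13.6,-26.4],0]]'>/dev/null;python3 st.py
```

```text
t 31.38 pos [457.7 264.7 466.5] X [-0.04   0.694  0.719] Y [ 0.998 -0.014  0.068] Z [ 0.057  0.72  -0.692] q [ 0.069 -0.386  1.66   0.801  1.671  0.221] F [0.5 0.6 0.1]
```

```bash
python3 -m inch '[[0,[-31,7,-22.8],0.095],[0,[-30,9.9,-22.8],0],[0,[-30,9.9,-22.8],0],[0,[-30,9.9,-22.8],0],[0,[-30,9.9,-22.8],0],[0,[-30,9.9,-22.8],0],[0,[-30,9.9,-22.8],0],[0,[-30,9.9,-22.8],0],[0,[-30,9.9,-22.8],0],[0,[-30,9.9,-22.8],0],[0,[-30,9.9,-22.8],0]]'>/dev/null;python3 st.py; python3 w2t.py 1 0 -3 -38
```

```text
t 32.3 pos [ 533.7 -152.1  400.6] X [0.056 0.691 0.721] Y [ 0.997 -0.08  -0.001] Z [ 0.057  0.719 -0.693] q [-0.649  0.009  1.425  0.764  2.072 -0.314] F [0.7 0.8 0.9]
[-29.5, 0.3, 24.2] 0;
```

```bash
python3 -m inch '[[0,[-29.5,0.3,24],0],[0,[-29.5,0.3,24],0],[0,[-29.5,0.3,24],0],[0,[-29.5,0.3,24],0],[0,[-29.5,0.3,24],0],[0,[-29.5,0.3,24],0],[0,[-29.5,0.3,24],0],[0,[-29.5,0.3,24],0],[0,[-22,0.2,18],0],[0,[0,0,0],0]]'>/dev/null;python3 st.py;python3 w2t.py 1 0 10 0;python3 w2t.py 1 10 0 0;python3 w2t.py 1 0 0 10
python3 - <<'E'
from bm import *
s=imaging.read_camera("scene");np.savez("pics/scene4.npz",**s);bar(s,580,-60,8.)
t=imaging.read_camera("top");np.savez("pics/top4.npz",**t)
cv2.imwrite("pics/m5.png",np.hstack([cv2.resize(s["color"][200:330,210:350],None,fx=3,fy=3),cv2.resize(t["color"][110:271,320:430],None,fx=2.43,fy=2.43)[:390]]))
E
```

```text
t 33.13 pos [ 531.5 -176.4   63.7] X [0.061 0.688 0.723] Y [ 0.997 -0.08  -0.009] Z [ 0.052  0.722 -0.69 ] q [-0.681  0.235  1.744  0.64   1.677 -0.7  ] F [-0.5  0.4 -1. ]
[6.9, -0.8, 7.2] 0; 
[0.6, 10.0, 0.5] 0; 
[7.2, -0.1, -6.9] 0; 
bar L 26 0.15 [573.3, -43.9, 75.0] 7.6
bar R 19 0.14 [584.0, -83.8, 75.0] 5.75
bar far 9 0.13 [645.7, -50.0, 75.0] -79.52
bar near 27 0.19 [517.5, -67.7, 75.0] -79.26
```

View pics/m5.png

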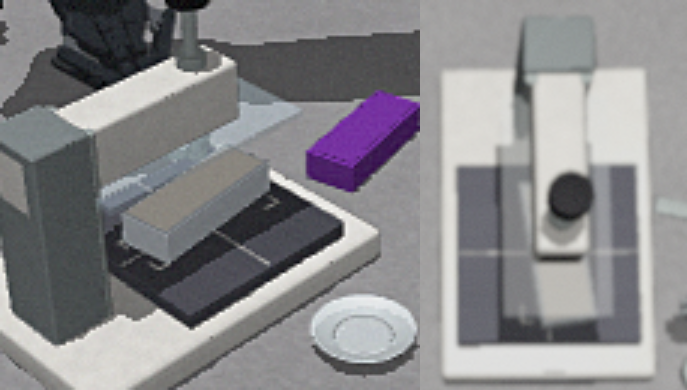

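Clear view now: bar at about 7.9° with the centre near (581.6,-58.9), and the tool waits on the right. Next is the gentle tap on the right at the near end.

```bash
python3 -m inch '[[0,[12.4,-1.5,14.4],0],[0,[12.4,-1.5,14.4],0],[0,[12.4,-1.5,14.4],0],[0,[3.5,-0.4,3.6],0],[0,[3.5,-0.4,3.6],0],[0,[3.5,-0.4,3.6],0],[0,[3.5,-0.4,3.6],0]]'>/dev/null;python3 st.py; python3 -m inch '[[0,[0.9,0.9,0.9],0],[0,[0.9,0.9,0.9],0],[0,[0.9,0.9,0.9],0],[0,[0.9,0.9,0.9],0],[0,[0.9,0.9,0.9],0],[0,[0.9,0.9,0.9],0],[0,[0.9,0.9,0.9],0],[0,[0.9,0.9,0.9],0],[0,[0.9,0.9,0.9],0],[0,[0.9,0.9,0.9],0],[0,[0,0,0],0]]'>/dev/null;python3 st.py
python3 - <<'E'
from bm import *
s=imaging.read_camera("scene");np.savez("pics/scene5.npz",**s);bar(s,582,-58,6)
E
```

```text
t 33.82 pos [ 533.8 -100.4   66.9] X [0.056 0.691 0.721] Y [ 0.997 -0.08  -0.001] Z [ 0.057  0.719 -0.693] q [-0.58   0.147  1.839  0.685  1.609 -0.637] F [-0.8 -2.7  0.4]
t 34.73 pos [543.5 -87.9  66.1] X [0.057 0.69  0.722] Y [ 0.997 -0.079 -0.003] Z [ 0.055  0.72  -0.692] q [-0.554  0.153  1.834  0.696  1.594 -0.618] F [-0.5 -0.1 -0.3]
bar L 20 0.16 [578.0, -36.8, 75.0] 0.49
bar R 27 0.15 [586.3, -79.4, 75.0] 1.7
bar far 10 0.32 [643.3, -52.2, 75.0] -103.7
bar near 15 0.24 [519.6, -63.7, 75.0] -92.51
```

Run:
```python
from bm import *
s=load("scene5");bar(s,583,-55.5,2)
cv2.imwrite("pics/m6.png",cv2.resize(s["color"][238:297,244:312],None,fx=10,fy=10,interpolation=cv2.INTER_CUBIC))
```

```text
bar L 17 0.13 [579.3, -37.0, 75.0] 0.87
bar R 29 0.15 [584.4, -79.3, 75.0] 1.26
bar far 9 0.22 [642.8, -54.6, 75.0] -104.17
bar near 28 0.5 [518.4, -57.7, 75.0] -96.44
```

View pics/m6.png

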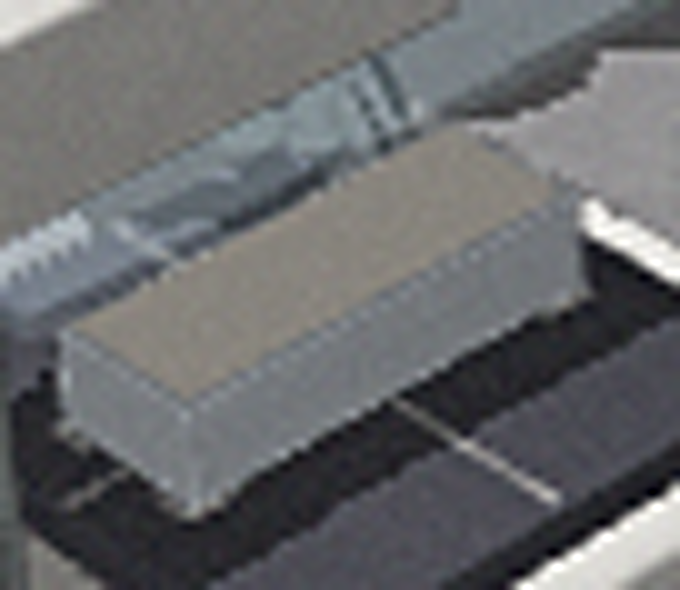

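The 10x crop shows the bar nearly on its ticks. The bottom corners are FL (200,518) and NL (588,292), the top corners are FL (190,405), FR (65,328), NL (570,190), and the tick corners sit at about (188,519) and (587,291).

Run:
```python
from bm import *
s=load("scene5");q=lambda L:[(244+(u+.5)/10-.5,238+(v+.5)/10-.5) for u,v in L]
T=plane(s,q([(190,405),(65,328),(572,190)]),75);B=plane(s,q([(200,518),(65,432),(588,292)]),45)
print(T[:,:2].round(1).tolist(),((T[1]+T[2])/2).round(1));print(B[:,:2].round(1).tolist(),((B[1]+B[2])/2).round(1))
a=lambda p,r:round(np.degrees(np.arctan2(*(p-r)[[1,0]])),2)
print(a(T[0],T[2]),a(B[0],B[2]),np.linalg.norm(T[0]-T[2]),np.linalg.norm(B[0]-B[2]))
# bar edges: top L, top R, bottom L, far with tuned guesses
for n,A,Bp in(("topL",(520,-30,75),(648,-29,75)),("topR",(520,-80,75),(648,-79,75)),("botL",(520,-30,45),(648,-29,45)),("topFar",(648,-30,75),(648,-79,75)),("topNear",(519,-30,75),(519,-79,75))):
    W,k,r=edge(s,A,Bp,hw=3);print(n,k,round(r,2),W[:,:2].round(1).tolist(),round(lineinfo(W),2))
s4=load("scene4")
print("cross",peak(s4,(586,22,45),(586,-18,45)))
for n,A,Bp in(("platL",(505,31,45),(668,33,45)),("platN",(502,25,45),(502,-110,45)),("footL",(472,46,30),(771,49,30)),("footN",(471,40,30),(472,-130,30))):
    W,k,r=edge(s4,A,Bp,hw=3);print(n,k,round(r,2),W[:,:2].round(1).tolist(),round(lineinfo(W),2))
```

```text
[[647.6, -32.0], [649.3, -77.3], [522.4, -35.6]] [585.9 -56.4  75. ]
[[649.9, -28.3], [651.8, -77.8], [521.0, -32.0]] [586.4 -54.9  45. ]
1.65 1.63 125.2233626236761 128.92605779395072
topL 22 0.2 [[516.6, -36.8], [644.7, -37.1]] -0.11
topR 25 0.18 [[519.0, -82.1], [648.6, -77.4]] 2.08
botL 38 0.17 [[518.1, -34.1], [646.9, -31.9]] 1.0
topFar 9 0.17 [[643.6, -32.7], [647.2, -79.5]] -85.62
topNear 14 0.18 [[522.1, -28.8], [513.3, -81.5]] -99.45
cross (28, 0.14, [[585.1, 21.5, 45.0], [586.5, -17.7, 45.0]])
  return _methods._mean(a, axis=axis, dtype=dtype,
  ret = ret.dtype.type(ret / rcount)
Traceback (most recent call last):
  File "bm.py", line 16, in edge
    c=np.median(pts,0) if _==0 else pts.mean(0);vx,vy,x,y=cv2.fitLine(pts.astype(np.float32),cv2.DIST_HUBER,0,.01,.01).ravel()
                                                          ~~~~~~~~~~~^^^^^^^^^^^^^^^^^^^^^^^^^^^^^^^^^^^^^^^^^^^^^^^^^
cv2.error: OpenCV(4.12.0) /io/opencv/modules/imgproc/src/linefit.cpp:618: error: (-215:Assertion failed) npoints2 >= 0 || npoints3 >= 0 in function 'fitLine'
```

```bash
python3 -m inch '[[0,[0.5,0,0.5],0],[0,[0.4,0,0.4],0],[0,[0,0,0],0]]'>/dev/null;python3 st.py; python3 -m inch '[[0,[-4,0.5,-4],0],[0,[-10,1.2,-11],0],[0,[-14,1.6,-14.5],0],[0,[-14,1.6,-14.5],0],[0,[-14,1.6,-14.5],0],[0,[0,0,0],0]]'>/dev/null;python3 st.py
python3 - <<'E'
from bm import *
s=imaging.read_camera("scene");np.savez("pics/scene6.npz",**s)
for n,A,Bp in(("topR",(520,-80,75),(648,-79,75)),("botL",(520,-30,45),(648,-29,45))):
    W,k,r=edge(s,A,Bp,hw=3);print(n,k,round(r,2),W[:,:2].round(1).tolist(),round(lineinfo(W),2))
cv2.imwrite("pics/m7.png",cv2.resize(s["color"][238:297,244:312],None,fx=10,fy=10,interpolation=cv2.INTER_CUBIC))
E
```

```text
t 35.03 pos [543.4 -86.8  66. ] X [0.057 0.69  0.722] Y [ 0.997 -0.079 -0.003] Z [ 0.055  0.72  -0.692] q [-0.553  0.152  1.836  0.697  1.593 -0.617] F [-0.8 -1.3 -0.1]
t 35.53 pos [ 543.6 -172.    66. ] X [0.058 0.69  0.721] Y [ 0.997 -0.082 -0.003] Z [ 0.057  0.719 -0.693] q [-0.664  0.242  1.73   0.649  1.667 -0.687] F [0.2 0.3 0.2]
topR 25 0.19 [[520.3, -79.3], [648.5, -77.7]] 0.74
botL 39 0.17 [[518.7, -32.7], [647.0, -31.6]] 0.51
```

View pics/m7.png

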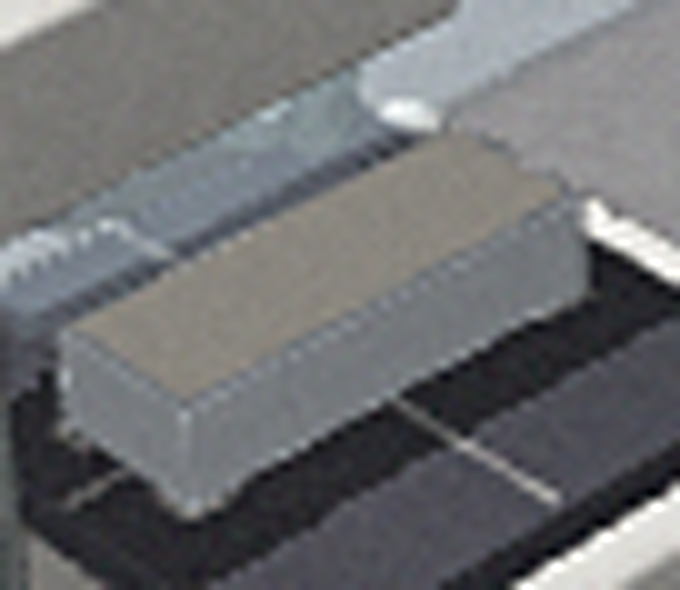

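The bar now covers its ticks, with only slivers left at (190,515) and (70,435), and its yaw matches the mark. I'll cross-check its lateral centring from the top camera.

Run:
```python
from bm import *
t=imaging.read_camera("top");np.savez("pics/top6.npz",**t)
for n,A,B in(("L",(524,-30.5,75),(540,-30.5,75)),("R",(524,-80.5,75),(540,-80.5,75)),("near",(521.5,-36,75),(521.5,-75,75)),("platL",(510,28,45),(660,29,45)),("platR",(510,-138,45),(660,-137,45)),("platN",(501,20,45),(501,-130,45)),("platF",(670,20,45),(670,-10,45))):
    W,k,r=edge(t,A,B,hw=4);print(n,k,round(r,2),W[:,:2].round(1).tolist(),round(lineinfo(W),2))
print(peak(t,(586,24,45),(586,0,45)),peak(t,(588,-108,45),(588,-132,45)),peak(t,(504,-57,45),(514,-57,45)))
```

```text
L 38 0.0 [[524.0, -31.6], [540.0, -31.6]] -0.01
R 40 0.1 [[524.0, -79.4], [540.0, -79.4]] 0.01
near 40 0.13 [[521.7, -36.0], [521.5, -75.0]] -90.22
platL 40 0.14 [[510.0, 29.1], [660.0, 30.1]] 0.39
platR 32 0.21 [[510.1, -140.5], [660.0, -136.9]] 1.36
platN 40 0.13 [[500.8, 20.0], [501.9, -130.0]] -89.6
platF 40 0.1 [[671.3, 20.0], [670.4, -10.0]] -91.8
(30, 0.0, [[586.0, 24.0, 45.0], [586.0, 0.0, 45.0]]) (30, 0.0, [[589.1, -108.0, 45.0], [589.1, -132.0, 45.0]]) (30, 0.0, [[504.0, -56.4, 45.0], [514.0, -56.4, 45.0]])
```

```bash
python3 -m inch '[[0,[28.8,-0.1,-27.7],0],[0,[28.8,-0.1,-27.7],0],[0,[28.8,-0.1,-27.7],0],[0,[28.8,-0.1,-27.7],0],[0,[28.8,-0.1,-27.7],0],[0,[28.8,-0.1,-27.7],0],[0,[22,8.2,22.9],0],[0,[22,8.2,22.9],0],[0,[22,8.2,22.9],0],[0,[22,8.2,22.9],0],[0,[0,0,0],0]]'>/dev/null;python3 st.py;python3 w2t.py 1 0 0 -10;python3 w2t.py 1 10 0 0;python3 w2t.py 1 0 10 0
```

```text
t 36.55 pos [586.8 -39.9 306.3] X [0.054 0.689 0.722] Y [ 0.997 -0.076 -0.002] Z [ 0.053  0.72  -0.692] q [-0.451  0.008  1.578  0.768  1.83  -0.275] F [-0.8  0.4  1. ]
[-7.2, 0.0, 6.9] 0; 
[0.5, 10.0, 0.5] 0; 
[6.9, -0.8, 7.2] 0;
```

```bash
python3 -m inch '[[0,[-11.3,0.5,2.6],0],[0,[-7.9,0,7.6],0],[0,[-3.6,0,3.45],0],[0,[-3.6,0,3.45],0],[0,[-3.6,0,3.45],0],[0,[-3.6,0,3.45],0],[0,[-3.6,0,3.45],0],[0,[-2.9,0,2.8],0],[0,[0,0,0],0]]'>/dev/null;python3 st.py;for i in 1 2 3; do python3 -m inch '[[0,[-1.1,0,1.05],0],[0,[0,0,0],0]]' | egrep 'pos|contact'; done
```

```text
t 37.3 pos [586.1 -50.5 255. ] X [0.058 0.69  0.722] Y [ 0.997 -0.08  -0.004] Z [ 0.055  0.72  -0.692] q [-0.467  0.035  1.633  0.751  1.778 -0.342] F [-0.3 -0.3  0.1]
tool_pos: [586.2, -50.3, 254.3]
contact_force: [-0.5, 0.2, -0.5]
tool_pos: [586.2, -50.3, 253.0]
contact_force: [0.1, -1.2, 0.8]
tool_pos: [586.2, -50.3, 251.4]
contact_force: [-0.2, 0.4, 2.0]
```

```bash
for i in 1 2 3 4 5 6; do python3 -m inch '[[0,[-1.1,0,1.05],0],[0,[0,0,0],0]]' | egrep 'pos|contact'; done
python3 - <<'E'
from bar import *
from bench import imaging
for n,box in(("scene",(195,150,345,340)),("top",(322,110,420,275))):
    d=imaging.read_camera(n)
    cv2.imwrite(f"pics/{n}7.png",d["color"])
    if n=="scene":cv2.imwrite("pics/m8.png",cv2.resize(d["color"][150:330,200:380],None,fx=3,fy=3))
E
```

```text
tool_pos: [586.2, -50.3, 249.7]
contact_force: [0.2, 0.8, 2.0]
tool_pos: [586.2, -50.3, 248.8]
contact_force: [-0.8, -0.1, 6.4]
tool_pos: [586.3, -50.3, 248.6]
contact_force: [-4.1, -0.7, 15.5]
tool_pos: [586.4, -50.2, 248.4]
contact_force: [-5.7, -2.8, 25.6]
tool_pos: [586.5, -50.2, 248.3]
contact_force: [-9.9, -4.2, 35.1]
tool_pos: [586.6, -50.2, 248.1]
contact_force: [-12.9, -5.7, 45.1]
```

View pics/m8.png

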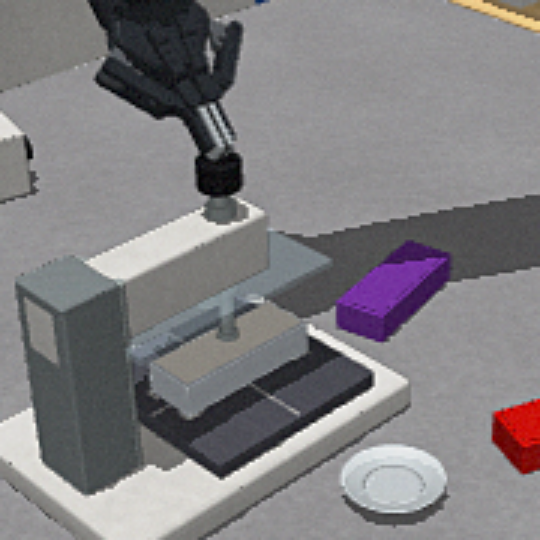

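The view shows the spindle at its lower stop (knob at (220,175), probe just above the bar) and the bar square on the cross. I'll lift off and hand in.

```bash
python3 -m inch '[[0,[3.6,0,-3.5],0],[0,[14,0,-14],0],[0,[28,0,-27],0],[0,[28,0,-27],0],[0,[0,0,0],0],[0,[0,0,0],0],[0,[0,0,0],0]]'>/dev/null;python3 st.py
python3 - <<'E'
from bm import *
s=imaging.read_camera("scene");P,uv=cloud(s,(195,150,345,340))
k=(P[:,2]>205)&(P[:,2]<300)&(np.hypot(P[:,0]-587,P[:,1]+54.5)<24)&(s["color"][uv[:,1],uv[:,0]].max(1)<60);print(k.sum(),np.percentile(P[k,2],[2,50,98]))
for n,A,Bp in(("topR",(520,-80,75),(648,-79,75)),("botL",(520,-30,45),(648,-29,45))):
    W,kk,r=edge(s,A,Bp,hw=3);print(n,kk,round(r,2),W[:,:2].round(1).tolist(),round(lineinfo(W),2))
E
```

```text
t 39.48 pos [586.3 -51.1 344.9] X [0.057 0.69  0.721] Y [ 0.997 -0.079 -0.003] Z [ 0.055  0.719 -0.692] q [-0.468  0.006  1.517  0.777  1.884 -0.239] F [-0.7 -0.1 -1.1]
213 [220.60071298 238.97374147 244.9057872 ]
topR 23 0.2 [[517.5, -85.5], [648.9, -76.7]] 3.83
botL 38 0.17 [[518.8, -32.6], [646.9, -31.9]] 0.3
```

```bash
python3 -c "
from bench import job;print(job.finish_job())"
```

```text
the job is handed in; nothing more can be done
None
```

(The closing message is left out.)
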